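Turn the flip timer to its bar side and put it in its holder

ROBOT

A 6-joint arm with a two-finger parallel gripper is mounted at the origin on the work surface. World frame = base frame: x ahead of the robot, y to its left, z up, the work surface at z = 0. Lengths are in m, angles in rad, forces in N, time in s.
With the tool pointing down it reaches from about 0.275 to 0.725 m from the base axis. Payload 5.6 kg.
Tool frame: the origin (TCP) lies between the finger pads; the fingertips stand 25 mm ahead of it and the grasp point (between the pads) lies 6 mm ahead of it (ctrl.tcp_to_tips is the distance from the TCP to the fingertips, in m); x points along the fingers, z is the direction in which the jaws open and shut, and the axes are right-handed (so a half turn about x gives the same grasp; the last joint's range is limited). The gripper opens to 85 mm and grips with 20 to 120 N. Pads are 22 mm wide; open, the fingers measure 114 mm over their backs; the gripper's body (76 mm by 85 mm) begins 54 mm behind the grasp point. The pads swing forward as they close: fully open they stand 13 mm farther back than shut.
Start: joints at [-1.017, 0.255, 0.108, 0, -1.424, -0.285], TCP at [0.146, -0.53, 0.256] pointing down, gripper open.
Joint ranges: [-2.95, 2.95], [-1.21, 1.97], [-1.09, 1.5], [-2.87, 1.71], [-2.94, -0.07], [-3.05, 3.05]. Speed limits (rad/s): [2.57, 2.57, 3.14, 3.14, 3.14, 3.14].

INTERFACE

Orientations are given as a unit quaternion [w, x, y, z].
In Python, from rig import ctrl, cams gives the robot as it stands.
- The arm moves only by the shell command python3 -m pendant 'ROWS'. ROWS is JSON, a list that holds one entry, the list of rows, each a list of 7 numbers: the closure in counts, from 0 (fully open) to 255 (shut), then the shift along the tool's x, y, z in m, then the turn, a rotation vector about the tool's x, y, z in rad. In form: [[[gripper, tx, ty, tz, wx, wy, wz], ...]]. A call has 1 to 12 rows; each row is the pose to reach, as a shift and turn from the pose measured when the call began, along the tool's axes at that moment; what a row does not reach only later rows make up. A row lasts 1/10 s, in which the tool goes at most 50 mm and 8.59 degrees, less where a joint would pass 70% of its speed; a pose out of reach is approached as far as the arm can. A call with a gripper value outside its range is refused whole. The fingers move at their own pace and stop on an object; the grip force is fixed at half the most. Time passes only in rows, so rows that repeat a pose let the fingers close. It gives the time, the measured TCP pose, the force and the opening at its end, in the units of the state.
- ctrl.state(): the state, without advancing time (a new reading comes with each control period).
- cams.capture(name): name is "scene" or "top" or "wrist"; returns a dict with "frame" (384x512x3 uint8, red, green, blue), "mtx" (3x3 intrinsics, pixels), "pose" (4x4, takes a point from camera to world coordinates). Camera axes: x right, y down, z forward; pixel columns grow to the right and rows downward; lengths in m; the calibration is good to about 2 mm. A picture is of the moment at which its call begins. There is no depth.
- ctrl.job_done(): hands the job in, once; it reports no verdict.
The state is a dict: "time_s": time; "joint_pos": joint angles; "joint_velocities": joint speeds; "effort": joint torques, N m; "ee_pos": TCP position; "ee_rot": TCP orientation; "force": force on the tool from outside, world axes, zero at the start; "ft_torque": the same for the moment, N m; "width": opening from 0.0 (shut) to 1.0 (fully open).
Only numpy, scipy, OpenCV 4.12 (cv2) and the standard library are available. Lean on these libraries where they do the work, as an engineer would, in place of code of your own. Each camera call takes 0.05 s, during which the arm holds its last target. There are 200 camera calls.

TASK

Start the drying timer: roll the loose white six-sided timer over until the flat with the barred line (the one without dots) faces straight up, and set it down gently in the small steel holder, lying crosswise between the two side lips and fully home, its long edge right up against the upright back plate without ramming it. Let go of it there and leave the jar, the cup and the spatula where they are.

Things in the scene. Friction and masses are not known exactly. Their poses are not given: they have to be found in the camera images.
- timer_center (a point): Centre of the flip timer: loose white plastic hexagonal prism, 66 mm long, 60 mm across flats, 69.3 mm across long edges, about 180 g; lies on a flat at the start (centre 30 mm up). x: along its length (plain ends at -33 and +33 mm, the place to grip); z: out of the flat with the barred line; y completes the frame.
- timer: The same timer, same origin and axes. Its marks are black and flush. By the right-hand rule about x, the flats after the barred one carry rows of 1, 2, 3, 4, 5 dots, so the 5-dot flat also adjoins the barred one. At the start the 4-dot flat is up: the barred flat faces obliquely down, two flats (120 degrees) from the top, on the 5-dot flat's side; which side that is varies.
- bar (a point): Middle of the barred flat of the timer, 30 mm from its centre: a 44 mm black line along the timer's length with a 24 mm crossbar at each end. Axes as the timer's (z out of this flat).
- seat (a point): Where the timer's centre lies when home in the steel holder: 35 mm above the bench. x points along the holder's lips to its back plate, whose front face is 34.6 mm ahead (+x); y across the holder; z up. Home, the timer has its length along y (either way round), lies on the floor plate and has a long edge on the back plate.
- holder: The steel holder, fixed to the bench; origin under the middle of its floor plate, axes as seat. Floor plate 120 mm (x) by 86 mm (y), top 5 mm above the bench; lips along both sides, tops 9 mm above the bench, 74 mm clear between them; back plate at its +x end, 86 mm wide, 55 mm high, 5 mm thick. The -x end is open.
- jar_mark (a point): Foot centre of a closed glass jar, 64 mm in diameter, 85 mm high: leave alone. z up.
- cup_mark (a point): Foot centre of an open steel cup, 72 mm in diameter at the rim, 60 mm high: leave alone. z up.
- spatula_mark (a point): Origin of a spatula about 240 mm long lying flat along its x: leave alone.
Things that resemble listed ones, but are neither listed nor needed, are in the scene too. Leave any orange or pink look-alike of the timer alone.

How it is judged:
By the outcome, as a careful person would: the job done as asked, in the order asked, and still so for the second after the job is handed in, with the robot touching nothing.
It also fails if it takes over 72 s, if anything falls off the work surface, if the arm or the gripper's body presses on something with over 40 N, if the wrist force passes 120 N, or if a joint passes its speed limit or range.

## Working session

There is one attempt and no reset: what is moved stays moved. The work goes in short steps, Python scripts to look and compute and a shell command to move; the robot and the scene stay as the last step left them, time stands still between calls to the robot, and variables do not carry over. Pictures are saved under pics/ and viewed, about 8 in all and at most 12, crops included, and the job is handed in when it is done.

```bash
mkdir -p pics; ls; cat > h.py <<'E'
import numpy as np, cv2
from scipy.spatial.transform import Rotation as R
from rig import ctrl, cams
def cap(n,f):
    c=cams.capture(n); cv2.imwrite(f'pics/{f}.png',c['frame'][:,:,::-1]); np.savez(f'pics/{f}.npz',**c); return c
def ray(c,uv,z):
    p=np.array(c['pose']); d=p[:3,:3]@np.linalg.inv(c['mtx'])@np.array([uv[0],uv[1],1.]); o=p[:3,3]
    return o+d*(z-o[2])/d[2]
def proj(c,X):
    p=np.linalg.inv(np.array(c['pose'])); q=np.array(c['mtx'])@(p[:3,:3]@np.array(X)+p[:3,3]); return q[:2]/q[2]
def rot(q): return R.from_quat([q[1],q[2],q[3],q[0]])
E
python3 - <<'E'
from h import *
a=cap('scene','s0');b=cap('top','t0')
cv2.imwrite('pics/a.png',cv2.resize(np.vstack([a['frame'],b['frame']])[:,:,::-1],None,fx=.78,fy=.78))
for c in(a,b): print(np.round(c['mtx'],1).tolist(),np.round(c['pose'],3).tolist())
s=ctrl.state();print(s['time_s'],s['ee_pos'],s['ee_rot'],s['force'],s['width']);print(rot(s['ee_rot']).as_matrix().round(3))
cv2.imwrite('pics/t0x.png',cv2.resize(b['frame'][:,:,::-1],(800,600),interpolation=cv2.INTER_CUBIC))
cv2.imwrite('pics/s0x.png',cv2.resize(a['frame'][:,:,::-1],(800,600),interpolation=cv2.INTER_CUBIC))
E
```

```text
pics
[[396.8, 0.0, 258.6], [0.0, 396.8, 195.0], [0.0, 0.0, 1.0]] [[0.269, 0.76, -0.592, 1.179], [0.963, -0.223, 0.15, -0.15], [-0.018, -0.61, -0.792, 0.897], [0.0, 0.0, 0.0, 1.0]]
[[380.0, 0.0, 248.6], [0.0, 380.0, 189.8], [0.0, 0.0, 1.0]] [[0.005, -0.987, 0.16, 0.399], [-1.0, -0.001, 0.025, -0.014], [-0.024, -0.16, -0.987, 0.988], [0.0, 0.0, 0.0, 1.0]]
0.1 [ 0.14599043 -0.52986045  0.25549222] [ 0.4288462  -0.56197633  0.4281825   0.56296828] [ 0.11060705 -0.53606251 -0.66885363] 1.0001203907180352
[[-0.001 -0.964 -0.266]
 [ 0.002 -0.266  0.964]
 [-1.     0.     0.002]]
```

View pics/t0x.png

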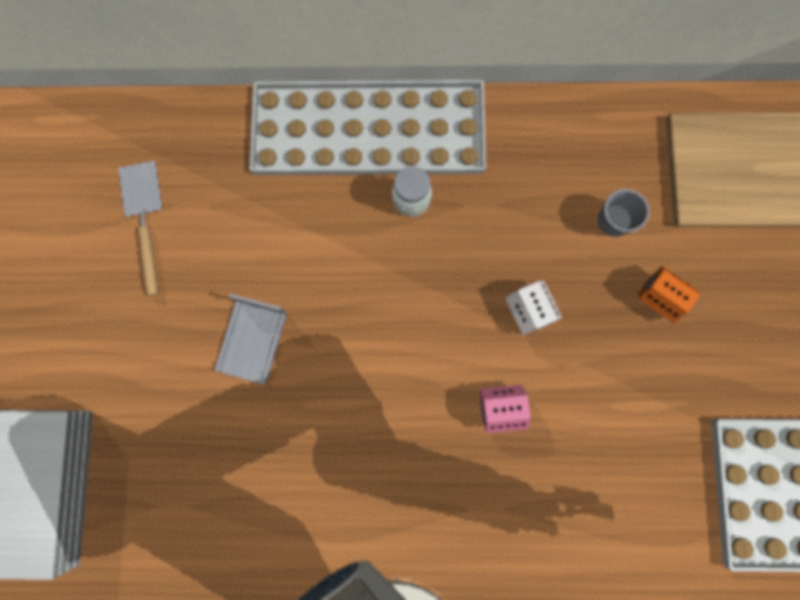

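View pics/s0x.png

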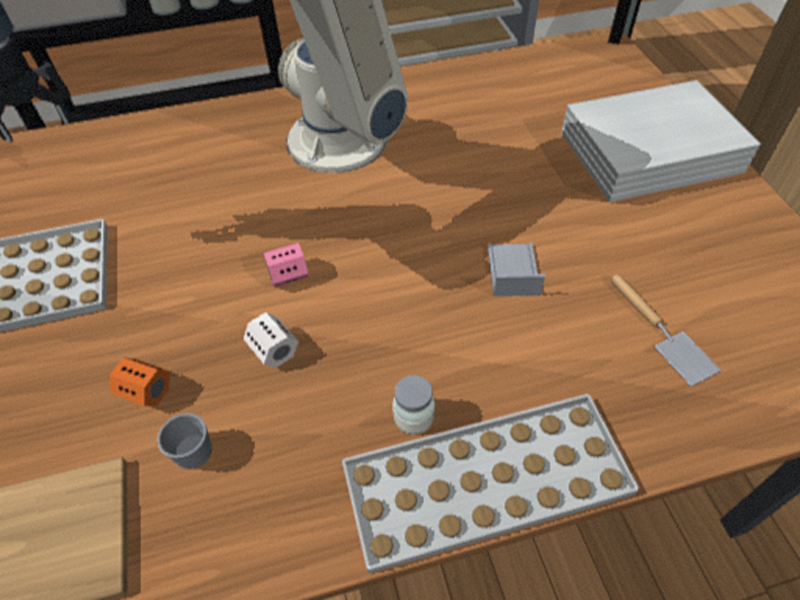

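White timer is at about (533,306) in the enlarged top view. The orange (670,293) and pink (506,408) look-alikes don't fit. The holder is at (250,340), with its back plate at the upper end. Next is an enlarged crop and the measurement.

```bash
python3 - <<'E'
from h import *
print([x for x in dir(ctrl) if x[0]!='_'],ctrl.tcp_to_tips)
t=dict(np.load('pics/t0.npz'));s=dict(np.load('pics/s0.npz'))
def crop(c,x,y,w,h,k): return cv2.resize(c['frame'][y:y+h,x:x+w,::-1],(w*k,h*k),interpolation=cv2.INTER_CUBIC)
A=crop(t,310,165,60,60,5);B=crop(s,145,190,60,60,5);C=crop(t,125,180,70,70,5)[:300,:300] ;D=crop(s,300,145,60,60,5)
cv2.imwrite('pics/crop.png',np.vstack([np.hstack([A,B]),np.hstack([cv2.resize(C,(300,300)),D])]))
# white mask
for n,c,(x,y,w,h) in(('t',t,(310,165,60,60)),('s',s,(145,190,60,60))):
    f=c['frame'][y:y+h,x:x+w].astype(int); m=((f.min(2)>120)&(f.max(2)-f.min(2)<40)).astype(np.uint8)
    m=cv2.morphologyEx(m,cv2.MORPH_CLOSE,np.ones((5,5)))
    cs=max(cv2.findContours(m,0,2)[0],key=cv2.contourArea)+[x,y]
    print(n,cv2.contourArea(cs),cv2.minAreaRect(cs),cv2.approxPolyDP(cs,2.5,True)[:,0].tolist())
E
```

```text
['PlanningError', 'job_done', 'state', 'tcp_to_tips'] 0.025
t 662.5 ((341.2474060058594, 196.05670166015625), (28.328161239624023, 26.602069854736328), 66.03751373291016) [[347, 180], [332, 185], [326, 191], [335, 212], [358, 203]]
s 477.0 ((170.59616088867188, 216.98080444335938), (31.57408905029297, 23.242036819458008), 52.12501525878906) [[169, 200], [159, 206], [156, 217], [168, 232], [177, 232], [171, 231], [171, 225], [184, 216]]
```

View pics/crop.png

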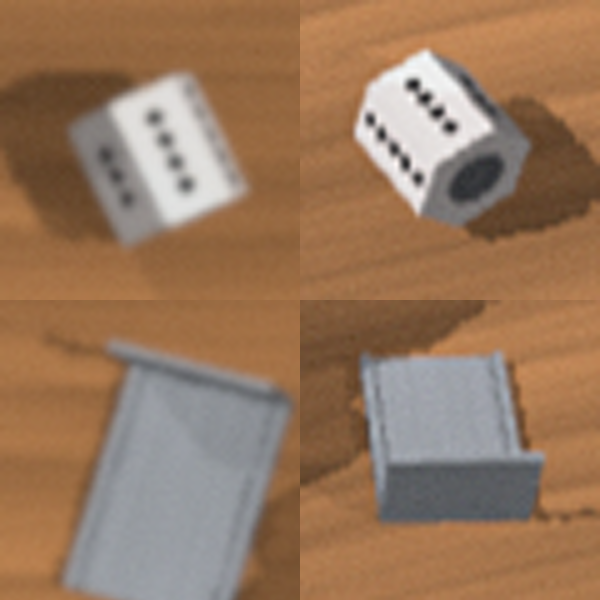

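The crop shows the white one with 4 dots up, 5 dots on the right (−y) side and 3 on the left, so the barred flat faces down and to −y. The holder's back plate is at its +x (far) end. Now the first estimates.

```bash
python3 - <<'E'
from h import *
t=dict(np.load('pics/t0.npz'));s=dict(np.load('pics/s0.npz'))
T=lambda u,v,ox,oy:((u+.5)/5-.5+ox,(v+.5)/5-.5+oy)
d=[ray(t,T(u,v,310,165),.06) for u,v in((155,117),(166,139),(175,162),(186,186))]
d2=[ray(s,T(u-300,v,145,190),.06) for u,v in((412,84),(425,98),(437,112),(450,127))]
for q in(d,d2):
    q=np.array(q);e=q[-1]-q[0];print('timer',q.mean(0).round(4),'dir',np.degrees(np.arctan2(e[1],e[0])).round(1),np.linalg.norm(e).round(4))
# holder
bl=[ray(t,T(u,v-300,125,180),.055) for u,v in((110,343),(286,390))]
fl=[ray(t,T(u,v-300,125,180),.009) for u,v in((65,584),(128,370),(290,400))]
print('back top',np.round(bl,4).tolist(),'lips',np.round(fl,4).tolist())
sl=[ray(s,T(u-300,v-300,300,145),z) for u,v,z in((382,520,0),(532,520,0),(386,463,.055),(542,457,.055),(362,355,.009),(500,353,.009))]
print('scene',np.round(sl,4).tolist())
for q in (bl,sl[2:4],sl[0:2],sl[4:]): e=np.array(q[1])-q[0];print(np.degrees(np.arctan2(e[1],e[0])),np.linalg.norm(e))
E
```

```text
timer [ 0.5376 -0.224   0.06  ] dir -157.8 0.0369
timer [ 0.5387 -0.2244  0.06  ] dir 24.8 0.0363
back top [[0.5544, 0.2652, 0.055], [0.5307, 0.1758, 0.055]] lips [[0.4361, 0.2962, 0.009], [0.5477, 0.2688, 0.009], [0.532, 0.1829, 0.009]]
scene [[0.5331, 0.1844, 0.0], [0.5574, 0.2669, 0.0], [0.5355, 0.1802, 0.055], [0.5558, 0.2643, 0.055], [0.4155, 0.2148, 0.009], [0.4378, 0.2957, 0.009]]
-104.81407149296192 0.09246673291732362
76.4225953049214 0.08646172468403532
73.5954876349932 0.0859757434959361
74.58158114021113 0.08393848455453005
```

```bash
cat >> h.py <<'E'
def tool(body_az,tilt,z_az):  # deg; body direction azimuth/tilt from up, jaw axis azimuth
    a,t,z=np.radians([body_az,tilt,z_az]); x=-np.array([np.sin(t)*np.cos(a),np.sin(t)*np.sin(a),np.cos(t)])
    zz=np.array([np.cos(z),np.sin(z),0]); zz-=x*(x@zz); zz/=np.linalg.norm(zz)
    return np.column_stack([x,np.cross(zz,x),zz])
def rel(p,M):
    s=ctrl.state(); A=rot(s['ee_rot']).as_matrix(); d=A.T@(np.array(p)-s['ee_pos']); w=R.from_matrix(A.T@M).as_rotvec()
    print('rel',d.round(4).tolist(),w.round(3).tolist(),'|d|%.3f ang %.1f'%(np.linalg.norm(d),np.degrees(np.linalg.norm(w))))
def st():
    s=ctrl.state(); A=rot(s['ee_rot']).as_matrix()
    print('t',s['time_s'],'p',np.round(s['ee_pos'],4),'x',A[:,0].round(3),'z',A[:,2].round(3),'F',np.round(s['force'],1),'w',round(s['width'],3),'q',np.round(s['joint_pos'],2))
E
python3 - <<'E'
from h import *
C=np.array([.538,-.224,.03])
M=tool(-66.5,60,203.5); rel(C-M[:,0]*.13,M)
M=tool(-66.5,0,203.5); rel(C-M[:,0]*.22,M)
E
```

```text
rel [0.1606, -0.475, 0.0791] [-1.537, -0.886, -0.769] |d|0.508 ang 110.8
rel [0.0058, -0.4591, 0.1908] [-1.712, 0.001, 0.001] |d|0.497 ang 98.1
```

```bash
python3 -m pendant '[[[0,0,-0.04,0.016,-0.143,0,0],[0,0,-0.08,0.032,-0.286,0,0],[0,0,-0.12,0.048,-0.43,0,0],[0,0,-0.16,0.064,-0.57,0,0],[0,0,-0.2,0.08,-0.715,0,0],[0,0,-0.24,0.096,-0.858,0,0],[0,0,-0.28,0.112,-1.0,0,0],[0,0,-0.32,0.128,-1.14,0,0],[0,0,-0.36,0.144,-1.285,0,0],[0,0,-0.4,0.16,-1.43,0,0],[0,0,-0.44,0.176,-1.57,0,0],[0,0.005,-0.459,0.191,-1.712,0,0]]]'; python3 - <<'E'
from h import *
st();c=cap('wrist','w1');st()
cv2.imwrite('pics/w1x.png',c['frame'][:,:,::-1])
print(proj(c,[.538,-.224,.06]))
E
```

```text
time_s: 1.3
ee_pos: [0.5401, -0.2219, 0.25]
ee_rot: [-0.146, -0.692, -0.147, 0.692]
force: [0.1, 0.8, -0.2]
width: 0.998
t 1.3 p [ 0.5401 -0.2219  0.25  ] x [-0.001  0.002 -1.   ] z [-0.914 -0.405  0.   ] F [ 0.1  0.8 -0.2] w 0.998 q [-0.12  0.33  0.19 -0.   -1.44  0.54]
t 1.35 p [ 0.5406 -0.2196  0.2483] x [-0.003  0.004 -1.   ] z [-0.911 -0.413  0.001] F [ 1.   2.4 -2. ] w 1.0 q [-0.12  0.33  0.19 -0.   -1.44  0.55]
[256.98815496 177.1184649 ]
```

View pics/w1x.png

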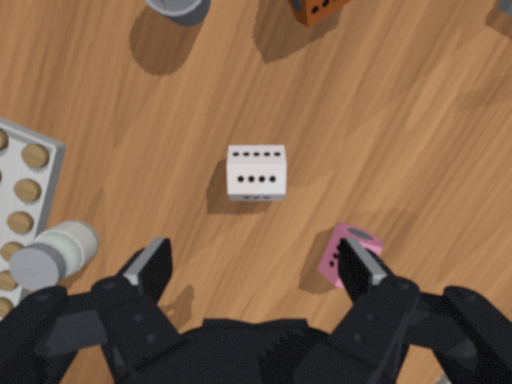

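Wrist view: the white timer sits square to the jaws. Its top face runs from columns 227 to 286 at rows ~164–194, with the 4 dots at row ~179 and the 5 dots at row ~154. Next I refine from this and work out the tilted pregrasp.

```bash
python3 - <<'E'
from h import *
c=cap('wrist','w2')
f=c['frame'].astype(int)[135:210,215:300]; g=f.max(2)
m=(g<75).astype(np.uint8); n,l,stt,ce=cv2.connectedComponentsWithStats(m)
D=[(*(ce[i]+[215,135]),stt[i,4]) for i in range(1,n) if 8<stt[i,4]<60]
print(np.round(D,1).tolist())
four=np.array([d[:2] for d in D if 172<d[1]<186]); P=np.array([ray(c,p,.06) for p in four]);P=P[np.argsort(P[:,0])]
e=P[-1]-P[0];print(P.mean(0).round(4),np.degrees(np.arctan2(e[1],e[0])),np.linalg.norm(e))
w=(f.min(2)>135)&(f.max(2)-f.min(2)<40); ys,xs=np.where(w); print(xs.min()+215,xs.max()+215,ys.min()+135,ys.max()+135)
r=np.where(w[179-135])[0]+215; print([ray(c,(u,179),.06).round(4).tolist() for u in(r.min()-.5,r.max()+.5)])
C=P.mean(0)*[1,1,.5]; az=np.degrees(np.arctan2(e[1],e[0]))
st()
M=tool(az-90,60,az+180); rel(C-M[:,0]*.13,M); rel(C-M[:,0]*.006,M)
E
```

```text
[[241.5, 176.7, 14.0], [252.1, 176.6, 14.0], [262.5, 176.7, 14.0], [273.5, 176.8, 13.0]]
[ 0.5382 -0.2222  0.06  ] 24.215946422875255 0.03578650775500968
228 287 143 197
[[0.5676, -0.206, 0.06], [0.5064, -0.2339, 0.06]]
t 1.4 p [ 0.5391 -0.2211  0.2487] x [-0.003  0.003 -1.   ] z [-0.915 -0.405  0.002] F [ 0.1 -0.1 -0.2] w 0.998 q [-0.12  0.33  0.19 -0.   -1.44  0.54]
rel [0.1532, 0.1139, 0.0003] [-0.007, -0.002, -1.043] |d|0.191 ang 59.8
rel [0.2157, 0.0068, 0.0009] [-0.007, -0.002, -1.043] |d|0.216 ang 59.8
```

```bash
python3 -m pendant '[[[0,0.01,0.02,0,0,0,-0.149],[0,0.02,0.04,0,0,0,-0.298],[0,0.04,0.06,0,0,0,-0.447],[0,0.06,0.08,0,0,0,-0.596],[0,0.08,0.1,0,0,0,-0.745],[0,0.11,0.114,0,0,0,-0.894],[0,0.153,0.114,0,0,0,-1.043],[0,0.153,0.114,0,0,0,-1.043],[0,0.153,0.114,0,0,0,-1.043]]]'; python3 - <<'E'
from h import *
st()
az=24.2;C=np.array([.5378,-.2218,.03]);M=tool(az-90,60,az+180); rel(C-M[:,0]*.13,M); rel(C-M[:,0]*.006,M)
E
```

```text
time_s: 2.3
ee_pos: [0.5828, -0.3251, 0.0857]
ee_rot: [0.226, -0.52, -0.473, 0.674]
force: [-1.1, -0.8, 3.1]
width: 1.0
t 2.3 p [ 0.5828 -0.3251  0.0857] x [-0.356  0.797 -0.488] z [-0.915 -0.402  0.012] F [-1.1 -0.8  3.1] w 1.0 q [-0.6   1.28  1.46 -0.93 -2.53  0.44]
rel [-0.0044, -0.0082, -0.0012] [-0.014, -0.002, 0.014] |d|0.009 ang 1.1
rel [0.1196, -0.0065, -0.001] [-0.014, -0.002, 0.014] |d|0.120 ang 1.1
```

```bash
python3 -m pendant '[[[0,0.01,-0.0075,-0.001,-0.014,0,0.014],[0,0.02,-0.007,-0.001,-0.014,0,0.014],[0,0.03,-0.007,-0.001,-0.014,0,0.014],[0,0.04,-0.007,-0.001,-0.014,0,0.014],[0,0.05,-0.007,-0.001,-0.014,0,0.014],[0,0.05,-0.007,-0.001,-0.014,0,0.014],[0,0.05,-0.007,-0.001,-0.014,0,0.014]]]'; python3 - <<'E'
from h import *
st()
az=24.2;C=np.array([.5378,-.2218,.03])
for t in(45,50,55,60):
    M=tool(az-90,t,az+180); rel(C-M[:,0]*.006,M)
E
```

```text
time_s: 3.0
ee_pos: [0.5664, -0.2822, 0.0771]
ee_rot: [0.211, -0.53, -0.472, 0.672]
force: [0.8, -0.4, 0.9]
width: 0.998
t 3.0 p [ 0.5664 -0.2822  0.0771] x [-0.348  0.784 -0.513] z [-0.912 -0.411 -0.009] F [ 0.8 -0.4  0.9] w 0.998 q [-0.54  1.13  1.09 -0.74 -2.32  0.68]
rel [0.0756, 0.0046, 0.0016] [0.007, -0.005, 0.246] |d|0.076 ang 14.1
rel [0.0755, 0.0051, 0.0016] [0.007, -0.004, 0.159] |d|0.076 ang 9.1
rel [0.0755, 0.0057, 0.0016] [0.008, -0.004, 0.072] |d|0.076 ang 4.1
rel [0.0755, 0.0062, 0.0016] [0.008, -0.004, -0.016] |d|0.076 ang 1.0
```

```bash
python3 -m pendant '[[[0,0.012,0.006,0.0015,0.008,-0.004,-0.016],[0,0.024,0.006,0.0015,0.008,-0.004,-0.016],[0,0.036,0.006,0.0015,0.008,-0.004,-0.016],[0,0.048,0.006,0.0015,0.008,-0.004,-0.016],[0,0.06,0.006,0.0015,0.008,-0.004,-0.016],[0,0.068,0.006,0.0015,0.008,-0.004,-0.016],[0,0.075,0.006,0.0015,0.008,-0.004,-0.016],[0,0.075,0.006,0.0015,0.008,-0.004,-0.016],[0,0.075,0.006,0.0015,0.008,-0.004,-0.016]]]'; python3 - <<'E'
from h import *
st()
az=24.2;C=np.array([.5378,-.2218,.03]);M=tool(az-90,60,az+180); rel(C-M[:,0]*.006,M)
c=cap('wrist','w3'); t=cap('scene','s3'); k=t['frame'][150:290,100:290,::-1]
cv2.imwrite('pics/x3.png',np.hstack([cv2.resize(c['frame'][:,:,::-1],(400,300)),cv2.resize(k,(400,295))[:295].copy() if 0 else cv2.resize(k,(400,300))]))
E
```

```text
time_s: 3.9
ee_pos: [0.5407, -0.2273, 0.035]
ee_rot: [0.216, -0.526, -0.474, 0.673]
force: [-0.1, 0.1, -0.5]
width: 1.001
t 3.9 p [ 0.5407 -0.2273  0.035 ] x [-0.354  0.789 -0.502] z [-0.912 -0.41  -0.001] F [-0.1  0.1 -0.5] w 1.001 q [-0.49  1.06  0.79 -0.67 -2.13  0.81]
rel [0.0019, 0.0012, 0.0004] [0.001, -0.0, -0.003] |d|0.002 ang 0.2
```

View pics/x3.png

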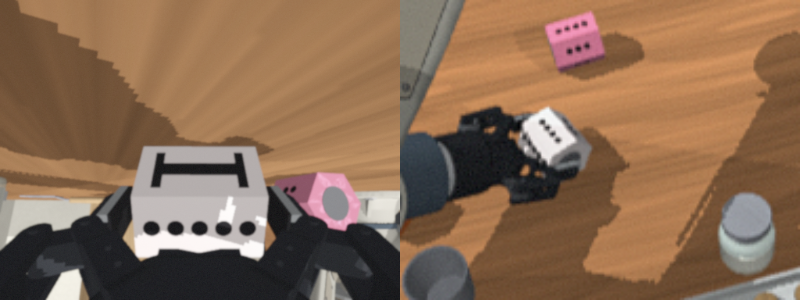

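The wrist view shows the barred flat on the far side and the 5-dot flat facing the palm. Both fingers straddle the timer's ends, so I close.

```bash
python3 -m pendant '[[[0,0.002,0.001,0,0,0,0],[255,0.002,0.001,0,0,0,0],[255,0.002,0.001,0,0,0,0],[255,0.002,0.001,0,0,0,0],[255,0.002,0.001,0,0,0,0],[255,0.002,0.001,0,0,0,0],[255,0.002,0.001,0,0,0,0],[255,0.002,0.001,0,0,0,0]]]'; python3 - <<'E'
from h import *
st()
E
```

```text
time_s: 4.8
ee_pos: [0.54, -0.2263, 0.0323]
ee_rot: [0.217, -0.525, -0.474, 0.673]
force: [0.2, -2.0, -0.5]
width: 0.766
t 4.8 p [ 0.54   -0.2263  0.0323] x [-0.354  0.789 -0.501] z [-0.912 -0.41  -0.001] F [ 0.2 -2.  -0.5] w 0.766 q [-0.49  1.06  0.78 -0.67 -2.12  0.81]
```

```bash
python3 - <<'E'
from h import *
s=ctrl.state();A=rot(s['ee_rot']).as_matrix();print('up',A[2].round(3))
rel([.54,-.22,.25],tool(-66,0,204.2))
E
```

```text
up [-0.501 -0.865 -0.001]
rel [-0.1042, -0.1912, -0.0027] [0.0, -0.001, 1.046] |d|0.218 ang 59.9
```

```bash
python3 -m pendant '[[[255,-0.005,-0.01,0,0,0,0],[255,-0.015,-0.026,0,0,0,0],[255,-0.03,-0.052,0,0,0,0],[255,-0.05,-0.08,0,0,0,0.12],[255,-0.06,-0.11,0,0,0,0.26],[255,-0.075,-0.14,0,0,0,0.4],[255,-0.09,-0.16,0,0,0,0.54],[255,-0.1,-0.18,-0.002,0,0,0.68],[255,-0.104,-0.19,-0.003,0,0,0.81],[255,-0.104,-0.19,-0.003,0,0,0.94],[255,-0.104,-0.19,-0.003,0,0,1.046],[255,-0.104,-0.19,-0.003,0,0,1.046]]]'; python3 - <<'E'
from h import *
st()
rel([.50,.225,.25],tool(165,0,255))
E
```

```text
time_s: 6.0
ee_pos: [0.5383, -0.2177, 0.2509]
ee_rot: [0.15, 0.692, 0.148, -0.69]
force: [-0.5, 0.2, -1.4]
width: 0.764
t 6.0 p [ 0.5383 -0.2177  0.2509] x [ 0.003 -0.001 -1.   ] z [-0.911 -0.412 -0.002] F [-0.5  0.2 -1.4] w 0.764 q [-0.11  0.32  0.18  0.   -1.43  0.54]
rel [0.0003, -0.4192, -0.1475] [-0.884, -0.001, -0.003] |d|0.444 ang 50.7
```

```bash
python3 -m pendant '[[[255,0,-0.04,-0.013,-0.08,0,0],[255,0,-0.08,-0.026,-0.16,0,0],[255,0,-0.12,-0.04,-0.24,0,0],[255,0,-0.16,-0.053,-0.32,0,0],[255,0,-0.2,-0.067,-0.4,0,0],[255,0,-0.24,-0.08,-0.48,0,0],[255,0,-0.28,-0.094,-0.56,0,0],[255,0,-0.32,-0.107,-0.64,0,0],[255,0,-0.36,-0.12,-0.72,0,0],[255,0,-0.4,-0.14,-0.84,0,0],[255,0,-0.419,-0.147,-0.884,0,0],[255,0,-0.419,-0.147,-0.884,0,0]]]'; python3 - <<'E'
from h import *
import time
c=cap('wrist','w4');st()
cv2.imwrite('pics/w4x.png',cv2.resize(c['frame'][:,:,::-1],(800,600),interpolation=cv2.INTER_CUBIC))
E
```

```text
time_s: 7.2
ee_pos: [0.4991, 0.2272, 0.2507]
ee_rot: [0.431, 0.561, 0.431, -0.56]
force: [-0.2, -0.9, -1.5]
width: 0.77
t 7.25 p [0.4993 0.2257 0.2509] x [ 0.001  0.    -1.   ] z [-0.259 -0.966 -0.   ] F [ 0.8 -0.3 -1.9] w 0.766 q [ 0.71  0.25  0.09  0.   -1.41  0.6 ]
```

View pics/w4x.png

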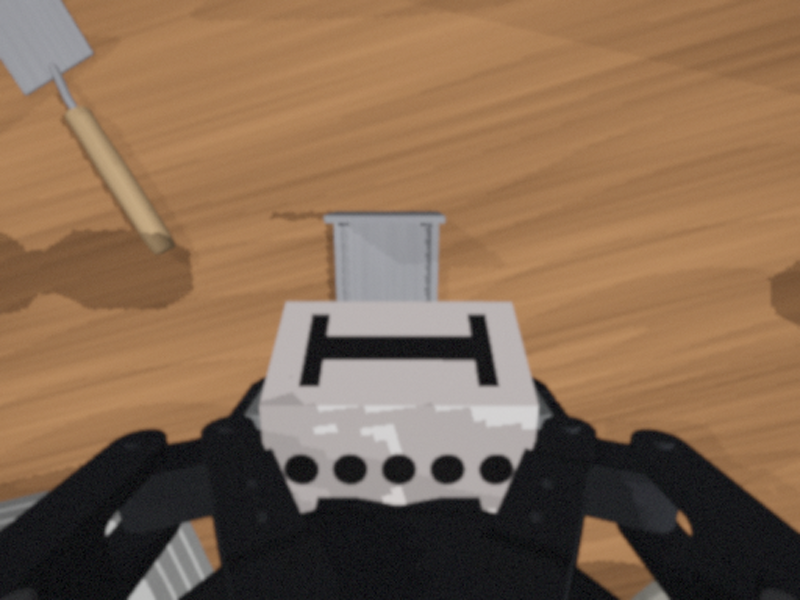

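The holder's back plate is at (326–444, 213–221), well aligned with the picture rows. The bar on the held timer is centred at (400,347). Next I measure the holder, and the timer in the hand.

```bash
python3 - <<'E'
from h import *
c=dict(np.load('pics/w4.npz'));k=.64
T=lambda u,v:((u+.5)*k-.5,(v+.5)*k-.5)
L,Rr=ray(c,T(326,221),.055),ray(c,T(444,221),.055)
e=Rr-L;print('back',L.round(4),Rr.round(4),np.linalg.norm(e),np.degrees(np.arctan2(e[1],e[0])))
far=[ray(c,T(385,213),.055),ray(c,T(385,221),.055)];print('thick',np.linalg.norm(far[0]-far[1]),far[1].round(4))
il=[ray(c,T(u,v),.005) for u,v in((347,260),(428,260),(335,260),(438,260))];print('lips',np.round(il,4).tolist(),np.linalg.norm(il[1]-il[0]),(il[0]/2+il[1]/2).round(4))
g=c['frame'].astype(int).sum(2); print('col',g[128:152,246].tolist());print('row215',g[139,200:292].tolist())
# timer in hand
s=ctrl.state();A=rot(s['ee_rot']).as_matrix();p=s['ee_pos']
A0=tool(24.2-90,60,204.2); o=A0.T@(np.array([.5378,-.2218,.03])-[.54,-.2263,.0323]);print('off tool',o.round(4))
ctr=p+A@o; n=A0.T@(R.from_rotvec(np.radians(-120)*np.array([-np.cos(np.radians(24.2)),-np.sin(np.radians(24.2)),0])).apply([0,0,1]))
nb=A@n;print('bar normal',nb.round(3)); ax=A[:,2]; iny=np.cross(ax,nb)
for q in((0,0),(-.022,-.012),(-.022,.012),(.022,-.012),(.022,.012)):
    print((proj(c,ctr+.03*nb+ax*q[0]+iny*q[1])/k).round(1))
E
```

```text
back [0.5524 0.267  0.055 ] [0.531  0.1861 0.055 ] 0.0836887748748038 -104.81457920072931
thick 0.005565413379091089 [0.5417 0.2266 0.055 ]
lips [[0.5151, 0.2687, 0.005], [0.4976, 0.2026, 0.005], [0.5176, 0.2784, 0.005], [0.4955, 0.1945, 0.005]] 0.06827363816081634 [0.5063 0.2357 0.005 ]
col [375, 375, 372, 372, 377, 371, 363, 316, 293, 330, 409, 458, 471, 471, 468, 468, 467, 464, 469, 468, 459, 463, 466, 463]
row215 [336, 332, 330, 314, 297, 311, 345, 402, 445, 457, 456, 458, 459, 463, 462, 459, 460, 457, 458, 457, 458, 458, 458, 458, 455, 451, 452, 455, 455, 454, 457, 457, 462, 452, 452, 459, 456, 452, 459, 454, 457, 455, 452, 452, 456, 456, 458, 454, 451, 455, 454, 456, 458, 455, 455, 451, 457, 458, 457, 456, 457, 458, 456, 457, 459, 452, 462, 456, 459, 459, 457, 466, 456, 458, 456, 457, 459, 460, 463, 460, 460, 460, 460, 447, 424, 387, 355, 354, 350, 356, 356, 355]
off tool [ 0.0055 -0.0005  0.0002]
bar normal [ 0.836 -0.224  0.501]
[406.5 345.8]
[327.8 312.1]
[316.4 384.2]
[484.2 312.7]
[497.7 384.8]
```

```bash
cat >> h.py <<'E'
XH=np.array([np.cos(np.radians(-14.9)),np.sin(np.radians(-14.9)),0]);SEAT=np.array([.5072,.2339,.035]);O=np.array([.0055,-.0005,0])
MP=tool(165.1,60,255.1)
def place(du,z): rel(SEAT+XH*du+[0,0,z]-MP@O,MP)
E
python3 - <<'E'
from h import *
place(-.03,.09); place(-.03,.01)
E
```

```text
rel [0.1227, -0.0292, -0.0099] [-0.002, 0.001, 1.046] |d|0.126 ang 59.9
rel [0.2027, -0.0293, -0.0098] [-0.002, 0.001, 1.046] |d|0.205 ang 59.9
```

```bash
python3 -m pendant '[[[255,0,-0.006,-0.002,0,0,0.14],[255,0,-0.012,-0.004,0,0,0.28],[255,0.01,-0.018,-0.006,0,0,0.42],[255,0.03,-0.025,-0.01,0,0,0.56],[255,0.05,-0.029,-0.01,0,0,0.7],[255,0.075,-0.029,-0.01,0,0,0.84],[255,0.1,-0.029,-0.01,0,0,0.98],[255,0.122,-0.029,-0.01,0,0,1.046],[255,0.122,-0.029,-0.01,0,0,1.046],[255,0.122,-0.029,-0.01,0,0,1.046]]]'; python3 - <<'E'
from h import *
st();place(-.03,.09);place(-.015,.012)
s=ctrl.state();A=rot(s['ee_rot']).as_matrix();print('up',A[2].round(3),'xh',(A.T@XH).round(3))
c=cap('wrist','w5');cv2.imwrite('pics/w5x.png',c['frame'][:,:,::-1])
E
```

```text
time_s: 8.25
ee_pos: [0.4676, 0.2454, 0.1325]
ee_rot: [0.653, 0.699, 0.087, -0.279]
force: [-0.6, -0.1, -2.0]
width: 0.766
t 8.25 p [0.4676 0.2454 0.1325] x [ 0.83  -0.242 -0.503] z [-0.275 -0.961  0.009] F [-0.6 -0.1 -2. ] w 0.766 q [ 0.99  0.25 -1.07  1.71 -0.99 -1.27]
rel [0.008, -0.0003, 0.0008] [-0.002, 0.021, 0.004] |d|0.008 ang 1.2
rel [0.0602, -0.0602, -0.0002] [-0.002, 0.021, 0.004] |d|0.085 ang 1.2
up [-0.503  0.864  0.009] xh [ 0.864  0.503 -0.019]
```

View pics/w5x.png

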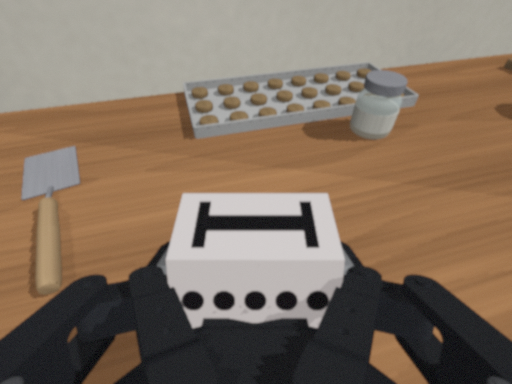

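The barred flat is up and the hold looks level. j3 and j4 are close to their limits here, so I descend partway and watch them.

```bash
python3 -m pendant '[[[255,0.01,-0.006,0,0,0.02,0],[255,0.02,-0.015,0,0,0.02,0.004],[255,0.03,-0.024,0,0,0.02,0.004],[255,0.04,-0.03,0,0,0.02,0.004],[255,0.04,-0.03,0,0,0.02,0.004],[255,0.04,-0.03,0,0,0.02,0.004]]]'; python3 - <<'E'
from h import *
st();place(-.015,.012)
E
```

```text
time_s: 8.9
ee_pos: [0.4698, 0.2577, 0.1034]
ee_rot: [0.653, 0.695, 0.083, -0.288]
force: [-0.1, -0.2, -0.3]
width: 0.765
t 8.9 p [0.4698 0.2577 0.1034] x [ 0.82  -0.261 -0.509] z [-0.292 -0.956  0.02 ] F [-0.1 -0.2 -0.3] w 0.765 q [ 1.01  0.33 -1.05  1.71 -1.   -1.33]
rel [0.0472, -0.0342, 0.0115] [-0.001, 0.042, 0.011] |d|0.059 ang 2.5
```

j4 saturates at its 1.71 limit, so a 60° lean isn't reachable here. Instead I'll set the timer on free bench after the first 60° of roll (tool vertical), regrip with a 30° lean towards the barred side, and place with a 30° lean the other way.

```bash
python3 - <<'E'
from h import *
rel([.46,.15,.2],tool(165.1,0,255.1))
E
```

```text
rel [-0.0291, 0.0926, 0.1078] [-0.023, 0.037, -1.036] |d|0.145 ang 59.4
```

```bash
python3 -m pendant '[[[255,-0.015,0.025,0,0,0,0],[255,-0.025,0.045,0.01,0,0,-0.12],[255,-0.029,0.065,0.03,0,0,-0.26],[255,-0.029,0.08,0.05,-0.01,0.02,-0.4],[255,-0.029,0.092,0.07,-0.02,0.037,-0.54],[255,-0.029,0.092,0.09,-0.023,0.037,-0.68],[255,-0.029,0.092,0.108,-0.023,0.037,-0.82],[255,-0.029,0.092,0.108,-0.023,0.037,-0.96],[255,-0.029,0.092,0.108,-0.023,0.037,-1.036],[255,-0.029,0.092,0.108,-0.023,0.037,-1.036]]]'; python3 - <<'E'
from h import *
st();rel([.45,.05,.0375],tool(165.1,0,255.1))
E
```

```text
time_s: 9.9
ee_pos: [0.4591, 0.1509, 0.2013]
ee_rot: [0.429, 0.56, 0.434, -0.559]
force: [1.3, 0.3, -1.4]
width: 0.765
t 9.9 p [0.4591 0.1509 0.2013] x [-0.003  0.006 -1.   ] z [-0.254 -0.967 -0.005] F [ 1.3  0.3 -1.4] w 0.765 q [ 0.64  0.15 -0.16 -0.01 -1.26  0.68]
rel [0.1632, 0.0176, 0.1008] [0.003, -0.005, 0.005] |d|0.193 ang 0.4
```

```bash
python3 -m pendant '[[[255,0,0.007,0.035,0,0,0],[255,0.01,0.014,0.07,0,0,0],[255,0.04,0.0176,0.1,0,0,0],[255,0.07,0.0176,0.1,0.003,-0.005,0.005],[255,0.1,0.0176,0.1,0.003,-0.005,0.005],[255,0.13,0.0176,0.1,0.003,-0.005,0.005],[255,0.15,0.0176,0.1,0.003,-0.005,0.005],[255,0.157,0.0176,0.1,0.003,-0.005,0.005],[255,0.159,0.0176,0.1,0.003,-0.005,0.005],[255,0.161,0.0176,0.1,0.003,-0.005,0.005],[255,0.162,0.0176,0.1,0.003,-0.005,0.005],[255,0.162,0.0176,0.1,0.003,-0.005,0.005]]]'; python3 - <<'E'
from h import *
st()
E
```

```text
time_s: 11.1
ee_pos: [0.4506, 0.051, 0.0394]
ee_rot: [0.431, 0.561, 0.431, -0.56]
force: [0.8, -0.6, -1.9]
width: 0.767
t 11.1 p [0.4506 0.051  0.0394] x [ 0.002  0.001 -1.   ] z [-0.257 -0.966 -0.001] F [ 0.8 -0.6 -1.9] w 0.767 q [ 0.46  0.26 -0.5   0.   -0.81  0.85]
```

Now down in small steps to contact, then release.

```bash
python3 -m pendant '[[[255,0.001,0,0,0,0,0],[255,0.002,0,0,0,0,0],[255,0.003,0,0,0,0,0],[255,0.004,0,0,0,0,0],[255,0.004,0,0,0,0,0]]]'; python3 - <<'E'
from h import *
st()
E
```

```text
time_s: 11.6
ee_pos: [0.4505, 0.051, 0.0352]
ee_rot: [0.431, 0.561, 0.431, -0.56]
force: [0.3, -0.0, -1.4]
width: 0.764
t 11.6 p [0.4505 0.051  0.0352] x [ 0.001  0.001 -1.   ] z [-0.257 -0.966 -0.001] F [ 0.3 -0.  -1.4] w 0.764 q [ 0.46  0.27 -0.5   0.   -0.8   0.85]
```

```bash
python3 -m pendant '[[[255,0.001,0,0,0,0,0],[255,0.0015,0,0,0,0,0],[255,0.0015,0,0,0,0,0]]]'; python3 -m pendant '[[[255,0.001,0,0,0,0,0],[255,0.001,0,0,0,0,0]]]'
```

```text
time_s: 11.9
ee_pos: [0.4507, 0.051, 0.0346]
ee_rot: [0.431, 0.561, 0.431, -0.56]
force: [-4.0, 1.4, 9.5]
width: 0.77
time_s: 12.1
ee_pos: [0.4507, 0.051, 0.0346]
ee_rot: [0.432, 0.561, 0.431, -0.56]
force: [-5.9, 1.0, 11.0]
width: 0.763
```

```bash
python3 -m pendant '[[[0,0,0,0,0,0,0],[0,0,0,0,0,0,0],[0,0,0,0,0,0,0],[0,0,0,0,0,0,0],[0,-0.02,0,0,0,0,0],[0,-0.05,0,0,0,0,0],[0,-0.09,0,0,0,0,0],[0,-0.13,0,0,0,0,0],[0,-0.16,0,0,0,0,0],[0,-0.16,0,0,0,0,0]]]'; python3 - <<'E'
from h import *
st()
c=cap('wrist','w6'); C=np.array([.4507,.051,.03])
cv2.imwrite('pics/w6x.png',c['frame'][:,:,::-1]); print(proj(c,C+[0,0,.03]))
f=c['frame'].astype(int)[100:260,180:340]; m=(f.max(2)<75).astype(np.uint8); n,l,S,ce=cv2.connectedComponentsWithStats(m)
D=[(*(ce[i]+[180,100]),S[i,4]) for i in range(1,n) if 6<S[i,4]<60]; print(np.round(D,1).tolist())
for az,tl in((-14.9,30),(-14.9,25)):
    M=tool(az,tl,255.1); rel(C-M[:,0]*.1,M); rel(C-M[:,0]*.006,M)
E
```

```text
time_s: 13.1
ee_pos: [0.4528, 0.0515, 0.1991]
ee_rot: [0.433, 0.564, 0.43, -0.557]
force: [0.8, 0.4, -0.4]
width: 1.005
t 13.1 p [0.4528 0.0515 0.1991] x [ 0.011  0.003 -1.   ] z [-0.256 -0.967 -0.005] F [ 0.8  0.4 -0.4] w 1.005 q [ 0.46  0.09 -0.24  0.   -1.23  0.85]
[257.33655802 193.45047846]
[[231.5, 194.0, 26.0], [244.0, 194.0, 21.0], [256.6, 194.0, 25.0], [269.0, 194.2, 23.0], [281.7, 194.1, 24.0], [339.0, 254.0, 11.0]]
rel [0.0802, 0.049, 0.0009] [0.002, -0.003, -0.529] |d|0.094 ang 30.3
rel [0.1613, 0.0015, 0.0012] [0.002, -0.003, -0.529] |d|0.161 ang 30.3
rel [0.0761, 0.0413, 0.0009] [0.002, -0.003, -0.442] |d|0.087 ang 25.3
rel [0.1611, 0.0011, 0.0012] [0.002, -0.003, -0.442] |d|0.161 ang 25.3
```

View pics/w6x.png

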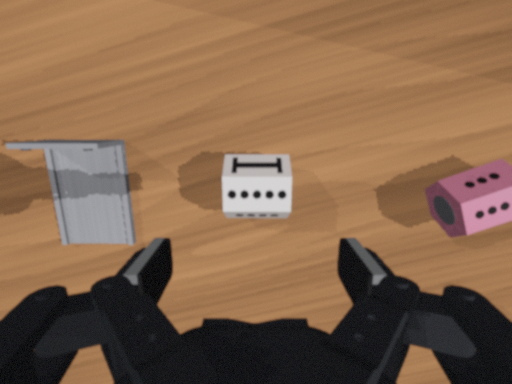

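5-dot flat up, bar on the far side, and the position agrees with prediction to within 1 px. Regripping with the 30° lean.

```bash
python3 -m pendant '[[[0,0,0.015,0,0,0,-0.14],[0,0.01,0.03,0,0,0,-0.28],[0,0.03,0.042,0,0,0,-0.42],[0,0.055,0.049,0.001,0.002,-0.003,-0.529],[0,0.08,0.049,0.001,0.002,-0.003,-0.529],[0,0.08,0.049,0.001,0.002,-0.003,-0.529],[0,0.08,0.049,0.001,0.002,-0.003,-0.529]]]'; python3 - <<'E'
from h import *
st()
C=np.array([.4507,.051,.03]);M=tool(-14.9,30,255.1); rel(C-M[:,0]*.007,M)
E
```

```text
time_s: 13.85
ee_pos: [0.4986, 0.0378, 0.1166]
ee_rot: [-0.271, -0.43, -0.561, 0.653]
force: [0.2, 0.5, 0.7]
width: 0.997
t 13.85 p [0.4986 0.0378 0.1166] x [-0.484  0.128 -0.866] z [-0.257 -0.966  0.001] F [0.2 0.5 0.7] w 0.997 q [ 0.22  0.57  0.21 -0.23 -1.68  1.12]
rel [0.0929, 0.0004, -0.0005] [-0.001, 0.001, 0.001] |d|0.093 ang 0.1
```

```bash
python3 -m pendant '[[[0,0.02,0,0,0,0,0],[0,0.04,0,0,0,0,0],[0,0.06,0,0,0,0,0],[0,0.075,0,0,0,0,0],[0,0.085,0,0,0,0,0],[0,0.092,0,0,0,0,0],[0,0.092,0,0,0,0,0],[0,0.092,0,0,0,0,0]]]';python3 -m pendant '[[[255,0,0,0,0,0,0],[255,0,0,0,0,0,0],[255,0,0,0,0,0,0],[255,0,0,0,0,0,0],[255,0,0,0,0,0,0],[255,0,0,0,0,0,0]]]'; python3 - <<'E'
from h import *
st()
s=ctrl.state();A=rot(s['ee_rot']).as_matrix();print('O',(A.T@(np.array([.4507,.051,.03])-s['ee_pos'])).round(4))
rel([.45,.1,.2],tool(165.1,0,255.1))
E
```

```text
time_s: 14.65
ee_pos: [0.4548, 0.0496, 0.0378]
ee_rot: [-0.272, -0.43, -0.561, 0.653]
force: [-0.0, 0.9, 0.9]
width: 1.001
time_s: 15.25
ee_pos: [0.4559, 0.0496, 0.0387]
ee_rot: [-0.272, -0.431, -0.561, 0.652]
force: [2.5, 0.4, 5.6]
width: 0.765
t 15.25 p [0.4559 0.0496 0.0387] x [-0.48   0.128 -0.868] z [-0.257 -0.967 -0.   ] F [2.5 0.4 5.6] w 0.765 q [ 0.26  0.58 -0.   -0.25 -1.45  1.14]
O [ 0.0102 -0.0004 -0.    ]
rel [-0.1307, -0.0964, -0.0473] [0.001, -0.0, 0.52] |d|0.169 ang 29.8
```

```bash
python3 -m pendant '[[[255,-0.01,-0.006,0,0,0,0],[255,-0.03,-0.017,0,0,0,0],[255,-0.055,-0.032,-0.01,0,0,0.08],[255,-0.08,-0.055,-0.02,0,0,0.2],[255,-0.1,-0.075,-0.03,0,0,0.32],[255,-0.12,-0.09,-0.04,0,0,0.44],[255,-0.13,-0.096,-0.047,0,0,0.52],[255,-0.13,-0.096,-0.047,0,0,0.52],[255,-0.13,-0.096,-0.047,0,0,0.52]]]'; sed -i 's/^MP=.*/MP=tool(165.1,30,255.1); O=np.array([.0102,-.0004,0])/' h.py; python3 - <<'E'
from h import *
st();place(-.03,.12)
E
```

```text
time_s: 16.15
ee_pos: [0.4489, 0.0998, 0.1991]
ee_rot: [-0.431, -0.56, -0.432, 0.561]
force: [0.1, -0.1, -1.7]
width: 0.769
t 16.15 p [0.4489 0.0998 0.1991] x [-0.002  0.001 -1.   ] z [-0.256 -0.967 -0.   ] F [ 0.1 -0.1 -1.7] w 0.769 q [ 0.56  0.11 -0.22 -0.   -1.24  0.75]
rel [0.0351, -0.0126, -0.1446] [0.002, -0.001, 0.526] |d|0.149 ang 30.1
```

```bash
python3 -m pendant '[[[255,0,-0.003,-0.03,0,0,0.1],[255,0.005,-0.006,-0.06,0,0,0.2],[255,0.015,-0.009,-0.09,0,0,0.3],[255,0.025,-0.0126,-0.12,0,0,0.4],[255,0.035,-0.0126,-0.145,0,0,0.526],[255,0.035,-0.0126,-0.145,0,0,0.526],[255,0.035,-0.0126,-0.145,0,0,0.526],[255,0.035,-0.0126,-0.145,0,0,0.526]]]'; python3 - <<'E'
from h import *
st();place(-.03,.12);place(-.015,.02)
c=cap('wrist','w7');t=cap('scene','s7')
cv2.imwrite('pics/x7.png',np.hstack([cv2.resize(c['frame'][:,:,::-1],(400,300)),cv2.resize(t['frame'][100:250,250:450,::-1],(400,300),interpolation=cv2.INTER_CUBIC)]))
E
```

```text
time_s: 16.95
ee_pos: [0.4742, 0.2421, 0.1632]
ee_rot: [0.562, 0.652, 0.271, -0.431]
force: [0.5, 1.1, -1.3]
width: 0.766
t 16.95 p [0.4742 0.2421 0.1632] x [ 0.481 -0.131 -0.867] z [-0.258 -0.966  0.003] F [ 0.5  1.1 -1.3] w 0.766 q [ 1.01  0.1  -0.69  0.76 -0.77 -0.25]
rel [-0.0011, -0.0003, -0.0006] [0.001, 0.003, 0.002] |d|0.001 ang 0.2
rel [0.0931, -0.0371, -0.0009] [0.001, 0.003, 0.002] |d|0.100 ang 0.2
```

View pics/x7.png

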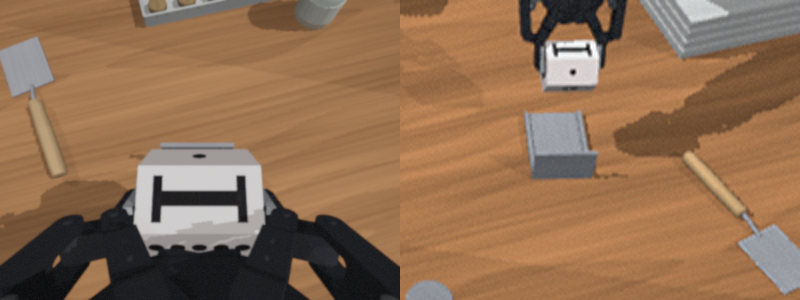

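The barred flat is up and the timer is centred on the holder (columns ~199 versus ~198). Joint margins are good, so I descend.

```bash
python3 -m pendant '[[[255,0.02,-0.008,0,0,0,0],[255,0.04,-0.016,0,0,0,0],[255,0.06,-0.024,0,0,0,0],[255,0.08,-0.032,0,0,0,0],[255,0.093,-0.037,-0.001,0.001,0.003,0.002],[255,0.093,-0.037,-0.001,0.001,0.003,0.002],[255,0.093,-0.037,-0.001,0.001,0.003,0.002]]]'; python3 - <<'E'
from h import *
st();place(-.015,.002)
s=ctrl.state();A=rot(s['ee_rot']).as_matrix();print('up',A[2].round(3),'xh',(A.T@XH).round(3))
E
```

```text
time_s: 17.75
ee_pos: [0.4897, 0.2392, 0.0661]
ee_rot: [0.56, 0.655, 0.27, -0.429]
force: [-0.1, -0.4, -2.0]
width: 0.77
t 17.75 p [0.4897 0.2392 0.0661] x [ 0.485 -0.127 -0.865] z [-0.259 -0.966 -0.004] F [-0.1 -0.4 -2. ] w 0.77 q [ 0.85  0.24 -0.88  1.19 -0.5  -0.62]
rel [0.0166, -0.0114, 0.0007] [-0.004, -0.002, -0.002] |d|0.020 ang 0.3
up [-0.865  0.502 -0.004] xh [ 0.502  0.865 -0.002]
```

```bash
python3 -m pendant '[[[255,0.006,-0.004,0,0,0,0],[255,0.011,-0.008,0,0,0,0],[255,0.0145,-0.0105,0,0,0,0],[255,0.0166,-0.0114,0.0005,-0.004,-0.002,-0.002],[255,0.0166,-0.0114,0.0005,-0.004,-0.002,-0.002],[255,0.0166,-0.0114,0.0005,-0.004,-0.002,-0.002]]]'; python3 -m pendant '[[[255,0.0009,-0.0005,0,0,0,0],[255,0.0009,-0.0005,0,0,0,0]]]';  python3 - <<'E'
from h import *
st();place(-.015,0)
E
```

```text
time_s: 18.35
ee_pos: [0.4887, 0.2397, 0.0469]
ee_rot: [0.561, 0.653, 0.271, -0.429]
force: [-0.4, -0.3, -1.8]
width: 0.769
time_s: 18.55
ee_pos: [0.4888, 0.2399, 0.0462]
ee_rot: [0.561, 0.654, 0.271, -0.429]
force: [-0.6, 0.7, -2.4]
width: 0.762
t 18.55 p [0.4888 0.2399 0.0462] x [ 0.485 -0.127 -0.865] z [-0.257 -0.967 -0.002] F [-0.6  0.7 -2.4] w 0.762 q [ 0.8   0.27 -0.91  1.34 -0.46 -0.73]
rel [0.0016, -0.0014, 0.0011] [-0.0, -0.002, -0.001] |d|0.002 ang 0.1
```

```bash
python3 -m pendant '[[[255,0.0009,-0.0006,0.0008,0,0,0],[255,0.0009,-0.0006,0.001,0,0,0],[255,0.0009,-0.0006,0.001,0,0,0]]]'; python3 -m pendant '[[[255,0.0009,-0.0005,0,0,0,0],[255,0.0009,-0.0005,0,0,0,0]]]';  python3 - <<'E'
from h import *
st();place(-.015,0)
E
```

```text
time_s: 18.85
ee_pos: [0.4885, 0.2388, 0.045]
ee_rot: [0.561, 0.654, 0.271, -0.429]
force: [0.8, -0.5, -1.8]
width: 0.767
time_s: 19.05
ee_pos: [0.4886, 0.2389, 0.0441]
ee_rot: [0.561, 0.654, 0.271, -0.429]
force: [-0.0, 0.4, -1.0]
width: 0.767
t 19.05 p [0.4886 0.2389 0.0441] x [ 0.485 -0.127 -0.865] z [-0.257 -0.967 -0.002] F [-0.   0.4 -1. ] w 0.767 q [ 0.79  0.27 -0.92  1.36 -0.46 -0.75]
rel [-0.0002, -0.0005, 0.0001] [-0.0, -0.002, -0.002] |d|0.001 ang 0.1
```

```bash
python3 -m pendant '[[[255,0.001,0.0017,0,0,0,0],[255,0.002,0.0034,0,0,0,0],[255,0.003,0.0052,0,0,0,0],[255,0.004,0.0069,0,0,0,0],[255,0.005,0.0086,0,0,0,0],[255,0.005,0.0086,0,0,0,0],[255,0.005,0.0086,0,0,0,0]]]';  python3 - <<'E'
from h import *
st();place(0,0)
E
```

```text
time_s: 19.75
ee_pos: [0.4984, 0.2362, 0.0441]
ee_rot: [0.561, 0.654, 0.271, -0.429]
force: [-0.1, -0.0, -1.5]
width: 0.763
t 19.75 p [0.4984 0.2362 0.0441] x [ 0.485 -0.128 -0.865] z [-0.257 -0.966 -0.001] F [-0.1 -0.  -1.5] w 0.763 q [ 0.77  0.28 -0.9   1.37 -0.45 -0.74]
rel [0.0023, 0.0038, -0.0] [-0.0, -0.001, -0.002] |d|0.004 ang 0.1
```

Within about 4 mm by estimate. First down to floor contact, then back off slightly and creep forward.

```bash
python3 -m pendant '[[[255,0.0005,-0.0003,0,0,0,0],[255,0.0009,-0.0005,0,0,0,0],[255,0.0009,-0.0005,0,0,0,0]]]'; python3 -m pendant '[[[255,0.0005,0.0009,0,0,0,0],[255,0.001,0.0017,0,0,0,0],[255,0.001,0.0017,0,0,0,0]]]'; python3 - <<'E'
from h import *
st();place(0,0)
E
```

```text
time_s: 20.05
ee_pos: [0.4987, 0.2362, 0.0441]
ee_rot: [0.562, 0.654, 0.27, -0.428]
force: [-5.2, -1.0, 7.1]
width: 0.766
time_s: 20.35
ee_pos: [0.5007, 0.2358, 0.0441]
ee_rot: [0.562, 0.654, 0.27, -0.428]
force: [-1.9, 0.5, 1.3]
width: 0.767
t 20.35 p [0.5007 0.2358 0.0441] x [ 0.487 -0.127 -0.864] z [-0.257 -0.967 -0.002] F [-1.9  0.5  1.3] w 0.767 q [ 0.76  0.28 -0.9   1.38 -0.45 -0.74]
rel [0.0011, 0.0017, 0.0001] [-0.001, -0.002, -0.004] |d|0.002 ang 0.2
```

```bash
python3 -m pendant '[[[255,0.0004,0.0007,0,0,0,0],[255,0.0004,0.0007,0,0,0,0]]]'; python3 -m pendant '[[[255,0.0004,0.0007,0,0,0,0],[255,0.0004,0.0007,0,0,0,0]]]'; python3 - <<'E'
from h import *
st();place(0,0)
E
```

```text
time_s: 20.55
ee_pos: [0.5016, 0.2356, 0.0441]
ee_rot: [0.562, 0.654, 0.27, -0.428]
force: [-1.1, 0.6, 1.4]
width: 0.77
time_s: 20.75
ee_pos: [0.5024, 0.2355, 0.0442]
ee_rot: [0.562, 0.654, 0.27, -0.428]
force: [-0.6, 1.3, 0.6]
width: 0.764
t 20.75 p [0.5024 0.2355 0.0442] x [ 0.487 -0.127 -0.864] z [-0.257 -0.966 -0.002] F [-0.6  1.3  0.6] w 0.764 q [ 0.75  0.28 -0.9   1.38 -0.45 -0.74]
rel [0.0002, 0.0002, 0.0003] [-0.001, -0.002, -0.004] |d|0.000 ang 0.2
```

Now at the estimated seat with no plate contact yet, so I keep creeping.

```bash
python3 -m pendant '[[[255,0.0004,0.0007,0,0,0,0],[255,0.0004,0.0007,0,0,0,0]]]'; python3 -m pendant '[[[255,0.0004,0.0007,0,0,0,0],[255,0.0004,0.0007,0,0,0,0]]]'
```

```text
time_s: 20.95
ee_pos: [0.5031, 0.2354, 0.0441]
ee_rot: [0.562, 0.654, 0.271, -0.428]
force: [-3.9, 0.9, 1.7]
width: 0.77
time_s: 21.15
ee_pos: [0.5032, 0.2353, 0.0441]
ee_rot: [0.562, 0.654, 0.271, -0.428]
force: [-10.7, 1.0, 6.8]
width: 0.765
```

```bash
python3 - <<'E'
from h import *
st();place(0,0)
t=cap('top','t9')
s=cap('scene','s9')
K=lambda c,x,y:cv2.resize(c['frame'][y:y+60,x:x+80,::-1],(400,300),interpolation=cv2.INTER_CUBIC)
cv2.imwrite('pics/x9.png',np.hstack([K(t,125,180),K(s,290,140)]))
E
```

```text
t 21.15 p [0.5032 0.2353 0.0441] x [ 0.486 -0.126 -0.865] z [-0.255 -0.967 -0.003] F [-10.7   1.    6.8] w 0.765 q [ 0.75  0.28 -0.9   1.38 -0.45 -0.74]
rel [-0.0002, -0.0005, 0.0003] [0.0, -0.003, -0.003] |d|0.001 ang 0.2
```

View pics/x9.png

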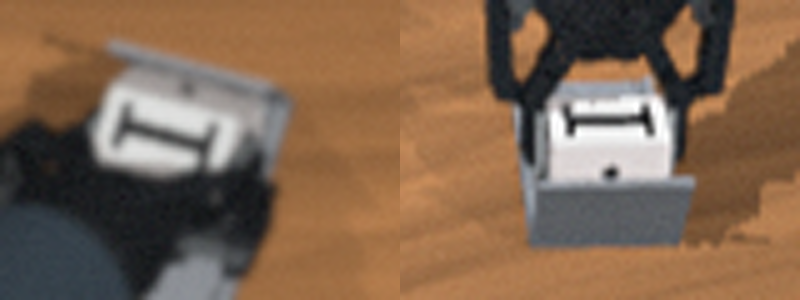

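The plate touched at about 0.6 mm past the estimated seat, with the force stalled at 10.7 N. The timer sits between the lips with the barred flat up. Relax, release and back out.

```bash
python3 -m pendant '[[[255,0,-0.0002,0,0,0,0],[255,0,-0.0002,0,0,0,0],[0,0,0,0,0,0,0],[0,0,0,0,0,0,0],[0,0,0,0,0,0,0],[0,0,0,0,0,0,0],[0,0,0,0,0,0,0]]]'; python3 -m pendant '[[[0,-0.01,0,0,0,0,0],[0,-0.025,0,0,0,0,0],[0,-0.045,0,0,0,0,0],[0,-0.07,0,0,0,0,0],[0,-0.1,0,0,0,0,0],[0,-0.13,0,0,0,0,0],[0,-0.13,0,0,0,0,0],[0,-0.13,0,0,0,0,0]]]'; python3 - <<'E'
from h import *
st();c=cap('wrist','w10')
f=c['frame'];cv2.imwrite('pics/x10.png',cv2.resize(f[60:300,120:400,::-1],(700,600),interpolation=cv2.INTER_CUBIC))
E
```

```text
time_s: 21.95
ee_pos: [0.5032, 0.2353, 0.0441]
ee_rot: [0.562, 0.654, 0.271, -0.428]
force: [-0.3, 0.4, -0.0]
width: 0.997
time_s: 22.75
ee_pos: [0.4398, 0.2523, 0.157]
ee_rot: [0.561, 0.654, 0.272, -0.427]
force: [0.9, -0.6, -0.5]
width: 0.997
t 22.75 p [0.4398 0.2523 0.157 ] x [ 0.487 -0.124 -0.865] z [-0.255 -0.967 -0.004] F [ 0.9 -0.6 -0.5] w 0.997 q [ 1.1   0.07 -0.75  0.77 -0.79 -0.35]
```

View pics/x10.png

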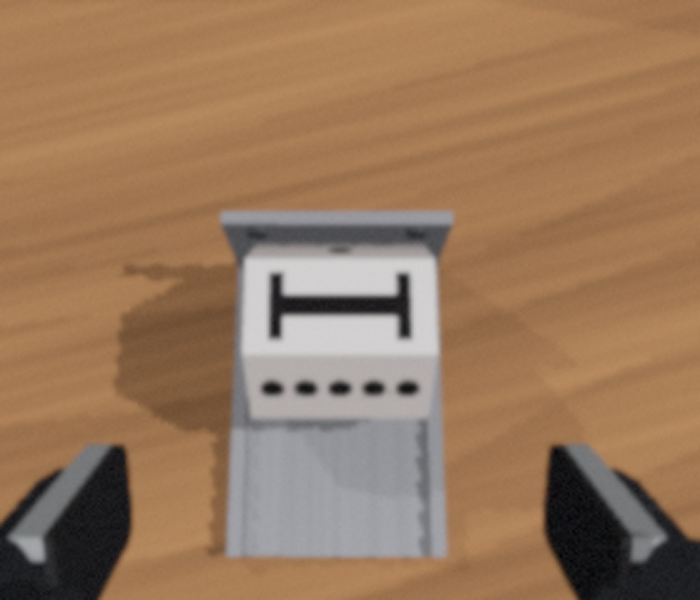

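Released: the timer is square and centred between the lips. Bar at (340,305), plate's front top edge at row ~224. One numerical check of the gap.

```bash
python3 - <<'E'
from h import *
c=dict(np.load('pics/w10.npz'));T=lambda u,v:((u+.5)/2.5-.5+120,(v+.5)/2.5-.5+60)
b=ray(c,T(340.5,305),.065)
l,r=ray(c,T(274,305),.065),ray(c,T(405,305),.065);e=l-r;print('bar yaw',np.degrees(np.arctan2(e[1],e[0])),np.linalg.norm(e))
for v in(222,224,226):
    q=ray(c,T(337,v),.055);print(v,'du',((q-b)@XH).round(4))
e=ray(c,T(221,217),.055)-ray(c,T(453,217),.055);print('plate yaw',np.degrees(np.arctan2(e[1],e[0])),np.linalg.norm(e))
# floor-plate front edge (z=.005) to bar: seat is ~80 mm from it
f=ray(c,T(337,556),.005);print('front',((b-f)@XH).round(4),'bar-seat',(b-SEAT).round(4))
t=cap('top','t10');t0=dict(np.load('pics/t0.npz'))
d=cv2.absdiff(t['frame'],t0['frame']).max(2)
for n,(x,y,w,h) in dict(jar=(245,100,36,42),cup=(378,115,42,40),spat=(72,100,35,92),orange=(405,165,45,45),pink=(303,242,42,38)).items(): print(n,(d[y:y+h,x:x+w]>50).sum())
st()
E
```

```text
bar yaw 75.21375589204112 0.04466815526391575
222 du 0.035
224 du 0.0342
226 du 0.0334
plate yaw 75.17295782833575 0.08546434223882445
front 0.0848 bar-seat [-0.0008  0.001   0.03  ]
jar 0
cup 0
spat 0
orange 0
pink 0
t 22.85 p [0.4399 0.2511 0.1557] x [ 0.486 -0.128 -0.865] z [-0.256 -0.967 -0.001] F [-0.4 -0.  -0.3] w 1.001 q [ 1.1   0.07 -0.75  0.77 -0.79 -0.35]
```

The gap reads 34.2–35.0 mm (nominal 34.6), the yaw agrees to 0.1°, and nothing else has moved. Handing in.

```bash
python3 -c "
from rig import ctrl; print(ctrl.job_done())"
```

```text
the job is handed in; nothing more can be done
None
```

The timer is in the steel holder with its barred flat straight up, its long edge against the back plate, and released. I handed the job in at about 23 s.

**What I did:** I picked the white timer up by its ends with a 60° lean and tried to turn it the full 120° in one go. Joint 4 reached its limit while the timer was still in the air above the holder. So I set it down on free bench after the first 60°, regripped it with a 30° lean, and placed it in the holder. I lowered it until it touched the floor plate (about 7 N), then crept forward until it touched the back plate. The force there built up to about 11 N, and I eased off before letting go.

**Last checks:**
- **Seating:** timer centre to back plate measured 34.2–35.0 mm against 34.6 mm nominal. The timer's yaw matches the plate to within 0.1°, and it sits clear between both lips.
- **Other objects:** the top view shows no change at the jar, cup, spatula or the orange and pink look-alikes. The gripper is open and clear.
- **Disagreement:** the centre's distance from the holder's open end came out at 84.8 mm where I expected about 80 mm. I assumed the 120 mm floor plate includes the back plate's 5 mm thickness; if the plate stands beyond it, about 85 mm is right. I relied on the contact and the back-plate measurement instead.

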